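# Unlock the cutter box: hold the safety catch, draw the bolt, slide the lid open

### The job

Open the green cutter box: with one fingertip hold its yellow spring catch bar down and, keeping it down, push the bolt's red lug with the other finger until the bolt is fully drawn to the left; then let the catch spring back up. After that push the lid fully open by its black rib, away from the lock. Leave the cutter lying in the box and do not move the things around it.

Things in the scene. Friction and masses are not known exactly. Their poses are not given: they have to be found in the camera images.
- knife_box: green box for mushroom cutters, fixed, 190 x 250 x 45 mm. Origin on the table near its middle; x points from the lock deck (nearest the robot; x -105..-10 mm, top z 45) to the lidded compartment (x -4..79, floor z 6); y left, z up. On the deck, parallel to y: yellow catch bar (centre line x -84) and steel bolt with red lug (x -30). Dark bolt guides at y -68 and 52, 8 mm long, top z 60.
- catch (a joint): how far the spring catch is pressed straight down, m: 0 up, 0.009 fully down. Its tooth blocks the bolt until the catch is over 6 mm down. The spring pushes back with about 4 N at first, 8 N fully down. Let go with the bolt fully in or drawn over about 37 mm, it springs up and locks the bolt there; in between, the tooth is caught under the bolt.
- catch_top (a point): middle of the flat top of the yellow catch bar, 70 mm above the table when up; moves with it. The bar is 24 mm wide (box x) and 115 mm long (box y): a fingertip can slide along it while pressing. A small yellow arm with the tooth reaches from it towards the bolt, top at z 57 mm.
- bolt (a joint): how far the bolt is drawn, m: 0 locked (its nose is through the dark staple of the lid), 0.045 fully drawn, towards +y of the box (left). Friction about 1.5 N; it stays where it is left.
- bolt_lug (a point): middle of the top of the bolt's upright red lug, 88 mm above the table; moves with the bolt. Lug 24 mm wide (box x), 10 mm thick (box y), standing 31 mm above the 16 mm wide bolt bar (top z 57 mm), so a finger beside it can reach to the level of the pressed catch bar (z 61) clear of the bolt bar. Its centre line is 54 mm from the catch bar's.
- lid (a joint): how far the aluminium lid is slid open, m: 0 shut, 0.080 fully open, towards +x of the box (away from the lock deck). While the bolt is in the lid's staple it can move only 2 mm. Friction about 2 N; it stays where it is left.
- lid_rib (a point): middle of the top of the lid's upright black rib, 75 mm above the table; moves with the lid. Rib 10 mm thick (box x), 150 mm long (box y), 24 mm above the lid's top (z 51 mm). The lid is flat for 57 mm in front of the rib's centre; its dark staple stands at the box's y -104 mm in front of the lid, up to z 64 mm.
- knife: yellow bow cutter for mushroom stems, 70 x 186 x 17 mm, lying in the compartment under the lid; origin under its middle. To be left lying there.
- mushroom_a: brown mushroom, 52 x 55 x 28 mm, a bystander; origin under its centre
- mushroom_b: brown mushroom, 65 x 60 x 44 mm, a bystander; origin under its centre
- mushroom_c: brown mushroom, 58 x 52 x 31 mm, a bystander; origin under its centre
- tape_roll: roll of beige tape lying flat, 104 mm across, 25 mm high, a bystander; origin under its centre
- spice_jar: small glass spice jar with a white cap, 44 mm across, 109 mm high, a bystander; origin under its centre
- mug: orange mug, 81 x 113 mm with its handle, 101 mm high, a bystander; origin under its centre

How it is judged (in metres and radians):
On the way, in this order (a step that is already met when the one before it is completed fails the run):
1. a finger holds the catch down while a finger pushes the bolt out through the middle of its travel (value of joint bolt between 0.01 and 0.036 m and value of joint catch above 0.005 m and contact force between the fingers and catch above 0.3 N and contact force between the fingers and bolt above 0.3 N), for 0.05 s.
2. the bolt is fully drawn and the catch has sprung up again, the lid still shut (value of joint bolt above 0.036 m and value of joint catch below 0.002 m and value of joint lid below 0.01 m), for 0.1 s.
At the end, for the whole second after the job is handed in: The bolt is drawn at least 36 of its 45 mm, the catch is up again (within 2 mm), the lid is open at least 70 of its 80 mm and at rest, and the cutter lies in the box (value of joint bolt above 0.036 m and value of joint catch below 0.002 m and value of joint lid above 0.07 m and velocity of joint lid below 0.01 m/s and z of knife in the frame of knife_box below 0.02 m); the robot touches nothing.
It fails at once if the bolt is forced past the raised catch (value of joint bolt between 0.008 and 0.03 m and value of joint catch below 0.003 m).
It fails at once if the lid is forced open against the bolt (value of joint lid above 0.012 m and value of joint bolt below 0.015 m).
It fails at once if the cutter is lifted (z of knife in the frame of knife_box above 0.025 m).
It fails at once if a thing standing around is moved more than 25 mm (distance of any of mushroom_a, mushroom_b, mushroom_c, tape_roll, spice_jar, mug from where it was at the start of the episode above 0.025 m).
It also fails if it takes over 64 s, if anything falls off the work surface, if the arm or the gripper's body presses on something with over 40 N, if the wrist force passes 120 N, or if a joint passes its speed limit or range.

### The arm

A 6-joint arm with a two-finger parallel gripper is mounted at the origin on the work surface; the furniture and walls round the work are solid. World frame = base frame: x ahead of the robot, y to its left, z up, the work surface at z = 0. Lengths are in m, angles in degrees, forces in N, time in s.
With the tool pointing down it reaches from about 0.4 to 0.825 m from the base axis. Payload 7 kg.
Tool frame: the origin (TCP) lies midway between the tips of the shut fingers; the grasp point (between the pads) lies 19 mm behind it; z points along the fingers, y is the line along which they close (so a half turn about z gives the same grasp; the last joint's range is limited). The gripper opens to 88 mm and grips with 3 to 60 N. Pads are 19 mm wide; open, the fingers measure 130 mm over their backs; the gripper's body (78 mm by 193 mm) begins 47 mm behind the grasp point.
Start: joints at [-60.499, 20.546, 0.682, 0, -70.136, -16.507], TCP at [0.152, -0.658, 0.227] pointing down, gripper open.
Joint ranges: [-176.03, 176.03], [-82.01, 121.73], [-58.28, 71.71], [-173.87, 95.51], [-174.79, -0.11], [-173.66, 173.66]. Speed limits (degrees/s): [136.94, 136.94, 172.46, 180, 180, 180].

### API

Orientations are given as [roll, pitch, yaw] about the fixed x, y, z axes, in that order (R = Rz(yaw) Ry(pitch) Rx(roll)).
In Python, from plant import ctrl gives the robot as it stands.
- The arm moves only by the tool step_arm, never from a script. Its argument "rows" is a list of rows, each a list of 3 entries, a list of its own where there are three numbers: the closure, from 0 (fully open) to 1 (shut), then the shift along the world's x, y, z in mm, then the turn, a rotation vector about the world's x, y, z in rad. A call has exactly 5 rows; each row is the pose to reach, as a shift and turn from the pose commanded when the call began; what a row does not reach only later rows make up. A row lasts 1/12 s, in which the tool goes at most 41.7 mm and 7.16 degrees, less where a joint would pass 70% of its speed; a pose out of reach is approached as far as the arm can. A call with a gripper value outside its range is refused whole. The fingers move at their own pace and stop on an object; the grip force is fixed at half the most. Time passes only in rows, so rows that repeat a pose let the fingers close, or fill a call up. It gives the time, the measured TCP pose, the force, the opening and the grip force at its end, in the units of the state.
- ctrl.get_obs(): the state, without advancing time (a new reading comes with each control period).
- ctrl.snapshot(name): name is "scene" or "top"; returns the picture (420x560x3 uint8, red, green, blue); there is no depth.
- ctrl.camera_model(name): a dict with "intrinsics" (3x3 intrinsics, pixels), "distortion" ([k1, k2, p1, p2, k3] as OpenCV has them; the pictures are not rectified), "R" (3x3) and "t" (3): a world point X has camera coordinates R X + t. Camera axes: x right, y down, z forward; pixel columns grow to the right and rows downward; lengths in m; the calibration is good to about 2 mm. A picture is of the moment at which its call begins. camera_model takes no time and is no camera call.
- ctrl.close_job(): hands the job in; it is judged then, once.
The state is a dict: "clock": time; "joint_pos": joint angles; "qvel": joint speeds; "tau": joint torques, N m; "tool_pos": TCP position; "orientation": TCP orientation; "force": force on the tool from outside, world axes, zero at the start; "moment": the same for the moment, N m; "opening": finger opening in m; "gripper_force": force on a finger pad.
Only numpy, scipy, OpenCV 4.12 (cv2) and the standard library are available. Lean on these libraries where they do the work, as an engineer would, in place of code of your own. Each camera call takes 0.05 s, during which the arm holds its last target. There are 200 camera calls.

## Working session

There is one attempt and no reset: what is moved stays moved. The work goes in short steps, Python scripts to look and compute and a tool call to move; the robot and the scene stay as the last step left them, time stands still between calls to the robot, and variables do not carry over. Pictures are saved under pics/ and viewed, at most 10 in all, crops included, and the job is handed in when it is done.

Besides the shell and the picture viewer there is one more tool, called after "Call:" as name(argument=value, ...), one argument or row to a line, values as JSON. step_arm: Moves the arm, as the interface text tells. Its arguments: {"type":"object","properties":{"rows":{"type":"array"}},"required":["rows"]}

```bash
mkdir -p pics; ls
python3 - <<'E'
from plant import ctrl
import cv2
o=ctrl.get_obs();print(o['clock'],o['tool_pos'],o['orientation'],o['force'],o['opening'])
for n in('scene','top'):
    cv2.imwrite(f'pics/{n}0.png',ctrl.snapshot(n)[:,:,::-1]);m=ctrl.camera_model(n);print(n,m)
E
```

```text
pics
0.0 [ 0.1516269  -0.65723006  0.22562374] [ 1.79902548e+02 -1.01611167e-02 -1.67010956e+02] [-0.30809189 -0.26918671 -0.08154958] 0.08774047708246945
scene {'intrinsics': array([[456.13627517,   0.        , 277.1213094 ],
       [  0.        , 456.13627517, 209.83956111],
       [  0.        ,   0.        ,   1.        ]]), 'distortion': array([-0.12960766,  0.        ,  0.        ,  0.        ,  0.        ]), 'R': array([[-0.82961736, -0.55776914,  0.02507222],
       [-0.30694918,  0.4181203 , -0.85496059],
       [ 0.46638743, -0.71698605, -0.51808664]]), 't': array([0.39409809, 0.20153775, 0.96004373])}
top {'intrinsics': array([[462.65529276,   0.        , 289.76809211],
       [  0.        , 462.65529276, 210.59302045],
       [  0.        ,   0.        ,   1.        ]]), 'distortion': array([-0.1518796,  0.       ,  0.       ,  0.       ,  0.       ]), 'R': array([[-0.01326922, -0.99967711, -0.0216702 ],
       [-0.99895588,  0.01420092, -0.04342205],
       [ 0.04371576,  0.0210714 , -0.99882177]]), 't': array([0.02355062, 0.48236056, 1.4887492 ])}
```

View pics/top0.png

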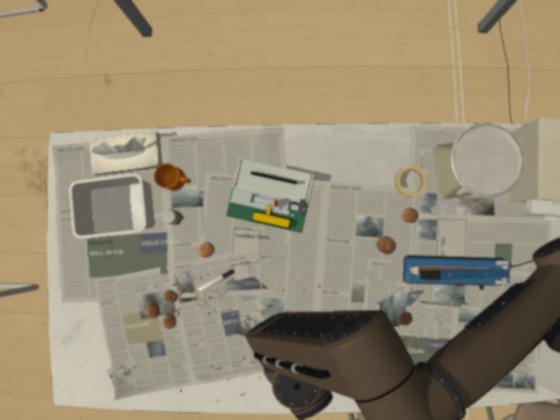

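View pics/scene0.png

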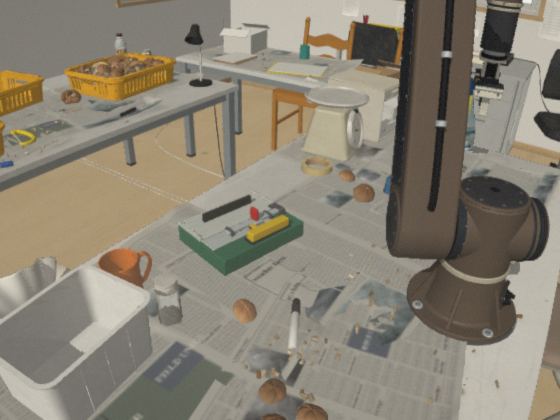

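The top view shows the box at about (270,195), with the yellow bar near (272,219), the red lug near (276,203) and the black rib near (277,178). In the scene view, the bar is near (268,228), the lug at (254,213) and the rib at (227,207).

```bash
cat > h.py <<'E'
from plant import ctrl
import cv2, numpy as np
def ray(n,px):
    m=ctrl.camera_model(n)
    u=cv2.undistortPoints(np.array(px,float).reshape(-1,1,2),m['intrinsics'],m['distortion']).reshape(-1,2)
    d=np.c_[u,np.ones(len(u))]@m['R']; return -m['R'].T@m['t'],d
def onz(n,px,z):
    c,d=ray(n,px); return c+d*((z-c[2])/d[:,2])[:,None]
def proj(n,X):
    m=ctrl.camera_model(n); return cv2.projectPoints(np.array(X,float).reshape(-1,1,3),cv2.Rodrigues(m['R'])[0],m['t'],m['intrinsics'],m['distortion'])[0].reshape(-1,2)
def tri(p,q):
    (c1,d1),(c2,d2)=ray('top',p),ray('scene',q); d1,d2=d1[0],d2[0]
    s=np.linalg.lstsq(np.c_[d1,-d2],c2-c1,rcond=None)[0]
    a,b=c1+s[0]*d1,c2+s[1]*d2; return (a+b)/2,np.linalg.norm(a-b)
def mask(img,kind):
    h,s,v=cv2.split(cv2.cvtColor(img,cv2.COLOR_RGB2HSV)); h,s,v=[a.astype(int) for a in(h,s,v)]
    return {'yellow':(h>18)&(h<34)&(s>150)&(v>120),'red':((h<6)|(h>172))&(s>130)&(v>80),'black':(v<60),'green':(h>60)&(h<95)&(s>80)}[kind]
ROI={'top':(220,150,325,240),'scene':(170,185,310,270)}
def blob(n,img,kind,roi=None):
    x0,y0,x1,y1=roi or ROI[n]; m=mask(img[y0:y1,x0:x1],kind).astype(np.uint8)
    k,l,st,c=cv2.connectedComponentsWithStats(m); i=1+np.argmax(st[1:,4])
    ys,xs=np.nonzero(l==i); r=cv2.minAreaRect(np.c_[xs+x0,ys+y0].astype(np.float32))
    return c[i]+[x0,y0],st[i,4],r,cv2.boxPoints(r)
E
python3 - <<'E'
from h import *
np.set_printoptions(precision=4,suppress=True)
I={n:ctrl.snapshot(n) for n in('top','scene')}
for k in('yellow','red','black','green'):
    B={n:blob(n,I[n],k) for n in I}
    for n in I: print(k,n,B[n][0],B[n][1],B[n][2])
    z={'yellow':.068,'red':.08,'black':.07,'green':.045}[k]
    print('  tri',tri(B['top'][0],B['scene'][0]),'onz',onz('top',B['top'][0],z))
    print(onz('top',B['top'][3],z)[:,:2].round(4).tolist())
t=cv2.resize(I['top'][150:240,220:325],None,fx=5,fy=5,interpolation=cv2.INTER_CUBIC)
s=cv2.resize(I['scene'][185:270,170:310],None,fx=5,fy=5,interpolation=cv2.INTER_CUBIC)[:425,:]
t=t[:,:,::-1];cv2.imwrite('pics/t1.png',t);cv2.imwrite('pics/s1.png',s[:,:,::-1])
E
```

```text
yellow top [270.4724 218.4785] 326 ((271.7411804199219, 214.6647186279297), (36.878170013427734, 17.679832458496094), 12.52880859375)
yellow scene [266.334  227.8688] 503 ((265.93597412109375, 225.79013061523438), (16.184659957885742, 44.716373443603516), 64.29004669189453)
  tri (array([0.4565, 0.0767, 0.0591]), np.float64(0.00034518931946663916)) onz [[0.4564 0.0762 0.068 ]]
[[0.4546, 0.1346], [0.5084, 0.122], [0.4818, 0.0098], [0.4282, 0.0225]]
red top [275.6    202.4667] 15 ((275.6177062988281, 202.52944946289062), (2.425356149673462, 5.093247413635254), 14.03624439239502)
red scene [253.95   213.3375] 80 ((254.0, 213.5), (13.0, 6.0), 90.0)
  tri (array([0.5058, 0.0593, 0.0731]), np.float64(0.00013580928117634138)) onz [[0.5054 0.059  0.08  ]]
[[0.4985, 0.0646], [0.5138, 0.0606], [0.5119, 0.0533], [0.4966, 0.0573]]
black top [274.0864 177.358 ] 81 ((273.570556640625, 177.18235778808594), (43.92842483520508, 1.8439087867736816), 12.52880859375)
black scene [242.2  201.65] 40 ((241.22413635253906, 202.31036376953125), (4.828078746795654, 15.412713050842285), 68.19859313964844)
  tri (array([0.5686, 0.0528, 0.0841]), np.float64(0.03480426328339549)) onz [[0.5848 0.0633 0.07  ]]
[[0.5987, 0.1328], [0.6044, 0.1315], [0.5721, -0.0026], [0.5665, -0.0012]]
green top [241.3556 211.4103] 329 ((245.50392150878906, 212.6827392578125), (35.3264045715332, 12.721051216125488), 12.804265022277832)
green scene [220.     257.6667] 3 ((219.9000244140625, 257.7000427246094), (2.2360680103302, 0.4472135603427887), 26.56505012512207)
  tri (array([0.4938, 0.1828, 0.0172]), np.float64(0.02972270743139397)) onz [[0.4807 0.1702 0.045 ]]
[[0.47, 0.2167], [0.5095, 0.2073], [0.4829, 0.0975], [0.4437, 0.1069]]
```

View pics/t1.png

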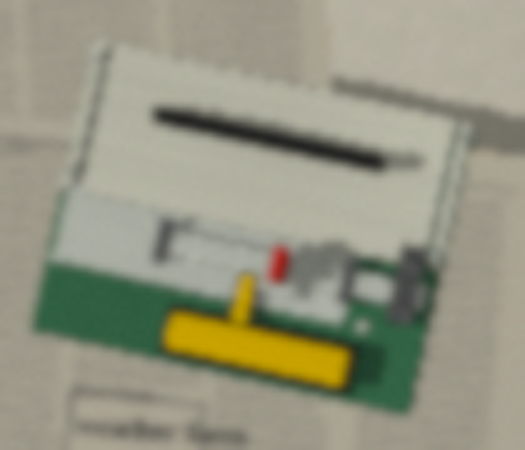

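View pics/s1.png

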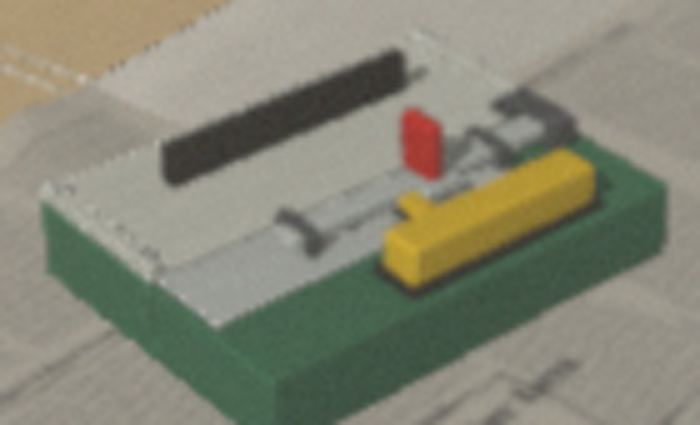

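The crops show the bar's corners in the top crop at about (170,310), (358,348), (348,390) and (163,347). The red lug is at (280,264), between the guides at (165,240) and (350,280). The rib runs from (155,115) to (385,162).

Run:
```python
from h import *
np.set_printoptions(precision=4,suppress=True)
I={n:ctrl.snapshot(n) for n in('top','scene')}
up=lambda p:(np.array(p,float)+.5)/5-.5+[220,150]
bar=onz('top',up([(170,310),(358,348),(348,390),(163,347)]),.07)
y=(bar[0]+bar[3]-bar[1]-bar[2])/2; print('bar',bar.mean(0),np.linalg.norm(y), 'w',np.linalg.norm(bar[0]-bar[3]))
rib=onz('top',blob('top',I['top'],'black')[3],.075); rc=rib.mean(0)
yr=(rib[0]+rib[1]-rib[2]-rib[3])/2; print('rib',rc,np.linalg.norm(yr))
# box outline corners: deck bottom-left/right top z45, far lid corners
c=onz('top',up([(35,330),(410,412),(468,122),(103,45)]),.045);print('box',c,[np.linalg.norm(c[i]-c[i-3]) for i in range(4)])
for v in(y,yr,c[0]-c[1]): print('yaw',np.degrees(np.arctan2(-v[0],v[1])))
a=np.radians(-13.3);ex=np.array([np.cos(a),np.sin(a)]);ey=np.array([-ex[1],ex[0]])
lug=onz('top',blob('top',I['top'],'red')[0],.082)[0]
g=onz('top',up([(162,240),(350,280)]),.06)
for n,p in(('lug',lug),('rib',rc),('g1',g[0]),('g2',g[1]),('box',c.mean(0))):
  d=(p-bar.mean(0))[:2]; print(n,p,'rel bar: x',d@ex-.084,'y',d@ey)
```

```text
bar [0.4536 0.0729 0.07  ] 0.1191066327060923 w 0.023496288937200533
rib [0.5847 0.0649 0.075 ] 0.13735983891381723
box [[ 0.468   0.2176  0.045 ]
 [ 0.4129 -0.0203  0.045 ]
 [ 0.5965 -0.0598  0.045 ]
 [ 0.65    0.1727  0.045 ]] [np.float64(0.24416704378370532), np.float64(0.18780251595422648), np.float64(0.2386295728493628), np.float64(0.187410242682041)]
yaw -13.00926991608164
yaw -13.514701398044252
yaw -13.052127100443057
lug [0.5053 0.0589 0.082 ] rel bar: x -0.030459654400765014 y -0.0017147084354788332
rib [0.5847 0.0649 0.075 ] rel bar: x 0.04543106320687838 y 0.022375754309574163
g1 [0.5231 0.1342 0.06  ] rel bar: x -0.03045451619801781 y 0.07569402391929175
g2 [0.4962 0.0162 0.06  ] rel bar: x -0.02952085523799803 y -0.04536342125609175
box [0.5319 0.0775 0.045 ] rel bar: x -0.008888078214774775 y 0.022538125406421243
```

Call:
step_arm(
  rows=[
    [0.3,[40,35,0],[0,0,0.1]],
    [0.54,[75,70,0],[0,0,0.2]],
    [0.54,[105,105,0],[0,0,0.3]],
    [0.54,[135,140,0],[0,0,0.4]],
    [0.54,[155,175,0],[0,0,0.5]],
  ],
)

```text
clock: 0.72
tool_pos: [0.2931, -0.5033, 0.2263]
orientation: [-180.0, -0.0, -138.1]
force: [2.5, -0.6, 0.8]
opening: 0.0599
gripper_force: 0.0
```

Call:
step_arm(
  rows=[
    [0.54,[16,36,0],[0,0,0.1]],
    [0.54,[32,72,0],[0,0,0.2]],
    [0.54,[48,108,0],[0,0,0.3]],
    [0.54,[64,144,0],[0,0,0.4]],
    [0.54,[80,180,0],[0,0,0.5]],
  ],
)

```text
clock: 1.13
tool_pos: [0.3722, -0.3227, 0.2268]
orientation: [-180.0, -0.0, -109.4]
force: [0.9, 0.9, 0.5]
opening: 0.0407
gripper_force: 0.0
```

Call:
step_arm(
  rows=[
    [0.54,[16,36,0],[0,0,0.06]],
    [0.54,[32,72,0],[0,0,0.114]],
    [0.54,[48,108,0],[0,0,0.114]],
    [0.54,[64,144,0],[0,0,0.114]],
    [0.54,[76,180,0],[0,0,0.114]],
  ],
)

```text
clock: 1.55
tool_pos: [0.4486, -0.1425, 0.2269]
orientation: [-179.9, 0.0, -103.2]
force: [0.8, -1.0, 0.2]
opening: 0.04
gripper_force: 0.0
```

Call:
step_arm(
  rows=[
    [0.54,[4,36,0],[0,0,0]],
    [0.54,[8,72,-20],[0,0,0]],
    [0.54,[11,108,-40],[0,0,0]],
    [0.54,[12,144,-60],[0,0,0]],
    [0.54,[12,167,-80],[0,0,0]],
  ],
)

```text
clock: 1.97
tool_pos: [0.46, 0.0253, 0.1463]
orientation: [-179.9, 0.1, -103.1]
force: [0.3, -1.1, -0.2]
opening: 0.0402
gripper_force: 0.0
```

Call:
step_arm(
  rows=[
    [0.54,[8,10,0],[0,0,0]],
    [0.54,[14,19,-10],[0,0,0]],
    [0.54,[14,19,-30],[0,0,0]],
    [0.54,[14,19,-45],[0,0,0]],
    [0.54,[14,19,-45],[0,0,0]],
  ],
)

```text
clock: 2.38
tool_pos: [0.4729, 0.0407, 0.0992]
orientation: [179.8, -0.1, -103.2]
force: [-0.6, 0.0, 0.6]
opening: 0.0403
gripper_force: 0.0
```

Run:
```python
from h import *
o=ctrl.get_obs();print(o['tool_pos'],o['orientation'],o['force'])
I=ctrl.snapshot('scene')
print(blob('scene',I,'red')[:2])
cv2.imwrite('pics/s2.png',cv2.resize(I[130:270,160:330],None,fx=4.2,fy=4.2,interpolation=cv2.INTER_CUBIC)[:,:,::-1])
```

```text
[0.47290975 0.04068653 0.09924397] [ 1.79824050e+02 -1.19563011e-01 -1.03234745e+02] [-0.55648607  0.00946498  0.55529699]
(array([253.96296296, 213.41975309]), np.int32(81))
```

View pics/s2.png

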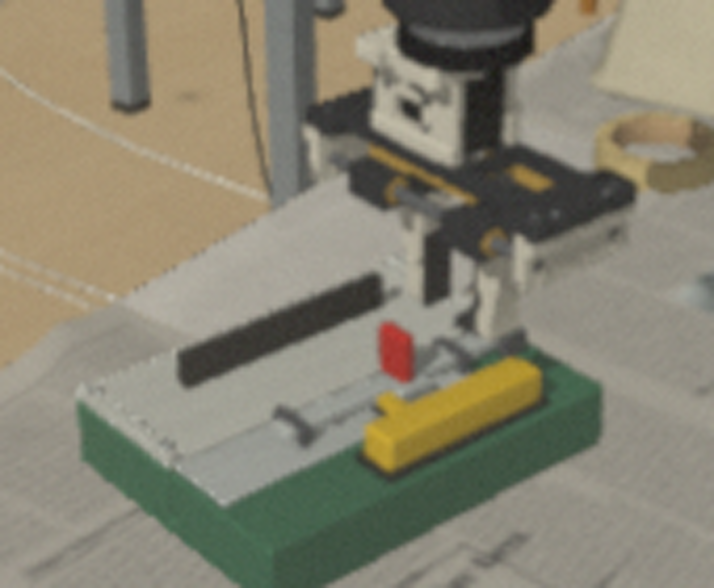

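The fingers stand above the bar's right half. The near fingertip is at crop (487,332) and the far one at (435,302), right of the lug.

Run:
```python
from h import *
a=np.radians(-13.2);ex=np.array([np.cos(a),np.sin(a),0]);ey=np.array([-ex[1],ex[0],0])
T=np.array([.4735,.0415,.0975+.002])
for s in(-41,-30,-25,-20,20,25,30,41):
  for y in(-9.5,9.5): print(s,y,((proj('scene',T+ex*s/1000+ey*y/1000)-[160,130])*4.2).round().tolist())
```

```text
-41 -9.5 [[519.0, 338.0]]
-41 9.5 [[495.0, 349.0]]
-30 -9.5 [[506.0, 330.0]]
-30 9.5 [[481.0, 342.0]]
-25 -9.5 [[500.0, 327.0]]
-25 9.5 [[475.0, 338.0]]
-20 -9.5 [[494.0, 323.0]]
-20 9.5 [[469.0, 335.0]]
20 -9.5 [[447.0, 297.0]]
20 9.5 [[423.0, 307.0]]
25 -9.5 [[442.0, 293.0]]
25 9.5 [[417.0, 304.0]]
30 -9.5 [[436.0, 290.0]]
30 9.5 [[411.0, 301.0]]
41 -9.5 [[424.0, 283.0]]
41 9.5 [[399.0, 293.0]]
```

The fingertips are about 8 mm thick. They sit 20–28 mm either side of the TCP, so they line up with the bar and the lug. Pressing down now.

Call:
step_arm(
  rows=[
    [0.54,[0,0,-12],[0,0,0]],
    [0.54,[0,0,-24],[0,0,0]],
    [0.54,[0,0,-28],[0,0,0]],
    [0.54,[0,0,-31],[0,0,0]],
    [0.54,[0,0,-34],[0,0,0]],
  ],
)

```text
clock: 2.85
tool_pos: [0.4745, 0.0413, 0.0684]
orientation: [-179.9, 0.0, -103.2]
force: [-1.6, -0.4, 5.6]
opening: 0.0402
gripper_force: 2.5
```

Call:
step_arm(
  rows=[
    [0.54,[0,0,-2],[0,0,0]],
    [0.54,[0,0,-3],[0,0,0]],
    [0.54,[0,0,-4],[0,0,0]],
    [0.54,[0,0,-5],[0,0,0]],
    [0.54,[0,0,-5],[0,0,0]],
  ],
)

```text
clock: 3.27
tool_pos: [0.4745, 0.0414, 0.0636]
orientation: [-179.9, 0.0, -103.2]
force: [-0.8, -1.8, 6.9]
opening: 0.0406
gripper_force: 3.4
```

Call:
step_arm(
  rows=[
    [0.54,[0,0,-1],[0,0,0]],
    [0.54,[0,0,-2],[0,0,0]],
    [0.54,[0,0,-2],[0,0,0]],
    [0.54,[0,0,-2],[0,0,0]],
    [0.54,[0,0,-2],[0,0,0]],
  ],
)

```text
clock: 3.68
tool_pos: [0.4745, 0.0414, 0.0618]
orientation: [-179.9, 0.0, -103.1]
force: [-1.6, -1.9, 7.2]
opening: 0.0404
gripper_force: 3.8
```

Call:
step_arm(
  rows=[
    [0.54,[0.7,2.9,-0.3],[0,0,0]],
    [0.54,[1.4,5.8,-0.3],[0,0,0]],
    [0.54,[2,8.8,-0.3],[0,0,0]],
    [0.54,[2.7,11.7,-0.3],[0,0,0]],
    [0.54,[3.4,14.6,-0.3],[0,0,0]],
  ],
)

```text
clock: 4.1
tool_pos: [0.4775, 0.0552, 0.0614]
orientation: [-180.0, -0.1, -103.1]
force: [-1.3, -7.8, 8.5]
opening: 0.0404
gripper_force: 4.8
```

Run:
```python
from h import *
o=ctrl.get_obs();print(o['tool_pos'],o['force'])
I=ctrl.snapshot('scene');p=blob('scene',I,'red');print(p[:2])
for n in(0,.01,.02): print(n,proj('scene',np.array([.5058,.0593,.0731])+n*np.array([.228,.974,0])))
```

```text
[0.47746997 0.055214   0.06141783] [-1.30976104 -7.81065466  8.51441007]
(array([252.44318182, 213.88636364]), np.int32(88))
0 [[253.91862425 213.34652211]]
0.01 [[250.78785615 214.75063734]]
0.02 [[247.62460679 216.16942334]]
```

Call:
step_arm(
  rows=[
    [0.54,[0.7,2.9,0],[0,0,0]],
    [0.54,[1.4,5.8,0],[0,0,0]],
    [0.54,[2,8.8,0],[0,0,0]],
    [0.54,[2.7,11.7,0],[0,0,0]],
    [0.54,[3.4,14.6,0],[0,0,0]],
  ],
)

```text
clock: 4.57
tool_pos: [0.4808, 0.0697, 0.0614]
orientation: [-180.0, -0.1, -103.2]
force: [-0.0, -7.4, 8.4]
opening: 0.0403
gripper_force: 4.9
```

Run:
```python
from h import *
I=ctrl.snapshot('scene');p=blob('scene',I,'red');print(p[:2])
for n in(.01,.02,.04,.045): print(n,proj('scene',np.array([.5058,.0593,.0731])+n*np.array([.228,.974,0])))
```

```text
(array([247.57954545, 216.05681818]), np.int32(88))
0.01 [[250.78785615 214.75063734]]
0.02 [[247.62460679 216.16942334]]
0.04 [[241.19921333 219.05167202]]
0.045 [[239.57199653 219.78166342]]
```

The bolt is at 20 mm and moving freely. Continuing 25 mm to its stop.

Call:
step_arm(
  rows=[
    [0.54,[0.7,2.9,0],[0,0,0]],
    [0.54,[1.4,5.8,0],[0,0,0]],
    [0.54,[2,8.8,0],[0,0,0]],
    [0.54,[2.7,11.7,0],[0,0,0]],
    [0.54,[3.4,14.6,0],[0,0,0]],
  ],
)

```text
clock: 5.03
tool_pos: [0.4842, 0.0843, 0.0614]
orientation: [-180.0, -0.1, -103.2]
force: [-0.4, -8.6, 7.1]
opening: 0.0406
gripper_force: 4.8
```

Call:
step_arm(
  rows=[
    [0.54,[0.6,2.4,0],[0,0,0]],
    [0.54,[1.1,4.9,0],[0,0,0]],
    [0.54,[1.6,6.8,0],[0,0,0]],
    [0.54,[2,8.8,0],[0,0,0]],
    [0.54,[2.2,9.5,0],[0,0,0]],
  ],
)

```text
clock: 5.45
tool_pos: [0.4864, 0.0938, 0.0614]
orientation: [-180.0, -0.1, -103.1]
force: [-0.8, -7.1, 8.8]
opening: 0.0403
gripper_force: 4.8
```

Run:
```python
from h import *
I=ctrl.snapshot('scene');p=blob('scene',I,'red');print(p[:2])
```

```text
(array([239.54347826, 219.5326087 ]), np.int32(92))
```

The bolt is at about 45 mm, fully drawn. Lifting straight up.

Call:
step_arm(
  rows=[
    [0.54,[0,0,3],[0,0,0]],
    [0.54,[0,0,7],[0,0,0]],
    [0.54,[0,-1,12],[0,0,0]],
    [0.54,[0,-3,30],[0,0,0]],
    [0.54,[0,-3,50],[0,0,0]],
  ],
)

```text
clock: 5.92
tool_pos: [0.4857, 0.0914, 0.1104]
orientation: [179.9, -0.0, -103.2]
force: [1.1, -0.3, 0.6]
opening: 0.0405
gripper_force: 0.0
```

Run:
```python
from h import *
I=ctrl.snapshot('scene');p=blob('scene',I,'red');print(p[:2],blob('scene',I,'yellow')[:2],ctrl.get_obs()['tool_pos'],ctrl.get_obs()['force'])
cv2.imwrite('pics/s3.png',cv2.resize(I[130:270,160:330],None,fx=4.2,fy=4.2,interpolation=cv2.INTER_CUBIC)[:,:,::-1])
```

```text
(array([239.43820225, 219.65168539]), np.int32(89)) (array([266.33988212, 227.84479371]), np.int32(509)) [0.48823649 0.09255953 0.11489706] [2.17816191 0.7845478  3.86651566]
```

View pics/s3.png

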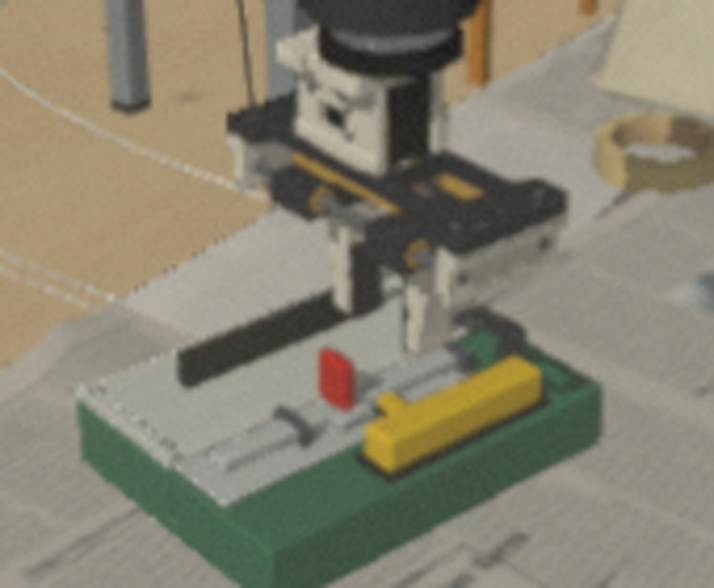

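The bolt is drawn, with the lug at crop (336,378). The catch is back up, as its centroid is unchanged, and the lid is shut. Next I'll go in front of the rib with the fingers shut.

Call:
step_arm(
  rows=[
    [1,[20,-6,5],[0,0,0]],
    [1,[45,-13,5],[0,0,0]],
    [1,[68,-21,5],[0,0,0]],
    [1,[68,-21,0],[0,0,0]],
    [1,[68,-21,-15],[0,0,0]],
  ],
)

```text
clock: 6.38
tool_pos: [0.557, 0.0711, 0.097]
orientation: [-179.8, 0.2, -103.2]
force: [0.6, -0.2, 0.3]
opening: 0.0124
gripper_force: 0.0
```

Call:
step_arm(
  rows=[
    [1,[0,0,0],[0,0,0]],
    [1,[0,0,-10],[0,0,0]],
    [1,[0,0,-20],[0,0,0]],
    [1,[0,0,-30],[0,0,0]],
    [1,[0,0,-38],[0,0,0]],
  ],
)

```text
clock: 6.8
tool_pos: [0.5538, 0.0709, 0.0563]
orientation: [180.0, -0.0, -103.2]
force: [0.4, 0.0, 0.1]
opening: 0.0007
gripper_force: 0.0
```

Call:
step_arm(
  rows=[
    [1,[5.8,-1.4,2],[0,0,0]],
    [1,[13.6,-3.2,3],[0,0,0]],
    [1,[21.4,-5,3],[0,0,0]],
    [1,[29.2,-6.9,3],[0,0,0]],
    [1,[37,-8.7,3],[0,0,0]],
  ],
)

```text
clock: 7.22
tool_pos: [0.5919, 0.0617, 0.0604]
orientation: [180.0, -0.0, -103.2]
force: [-2.8, -0.3, -1.2]
opening: 0.0005
gripper_force: 1.4
```

Call:
step_arm(
  rows=[
    [1,[7.8,-1.8,0],[0,0,0]],
    [1,[15.6,-3.7,0],[0,0,0]],
    [1,[23.4,-5.5,0],[0,0,0]],
    [1,[31.2,-7.3,0],[0,0,0]],
    [1,[39,-9.1,0],[0,0,0]],
  ],
)

```text
clock: 7.63
tool_pos: [0.631, 0.0526, 0.0603]
orientation: [180.0, -0.0, -103.2]
force: [-2.5, -0.8, 1.1]
opening: 0.0003
gripper_force: 1.4
```

Run:
```python
from h import *
I=ctrl.snapshot('scene');print(blob('scene',I,'red')[:2],blob('scene',I,'yellow')[:2])
cv2.imwrite('pics/s4.png',cv2.resize(I[130:270,150:320],None,fx=4.2,fy=4.2,interpolation=cv2.INTER_CUBIC)[:,:,::-1])
# far-left top corner of rib vs lid opening
a=np.radians(-13.2);ex=np.array([np.cos(a),np.sin(a),0]);ey=np.array([-ex[1],ex[0],0])
for n in(0,.05,.06,.07,.08): print(n,((proj('scene',np.array([.5847,.0649,.075])+(n-.005)*ex+.075*ey)-[150,130])*4.2).round())
```

```text
(array([239.30120482, 219.79518072]), np.int32(83)) (array([266.26305609, 227.86460348]), np.int32(517))
0 [[227. 357.]]
0.05 [[178. 323.]]
0.06 [[169. 316.]]
0.07 [[160. 310.]]
0.08 [[150. 303.]]
```

View pics/s4.png

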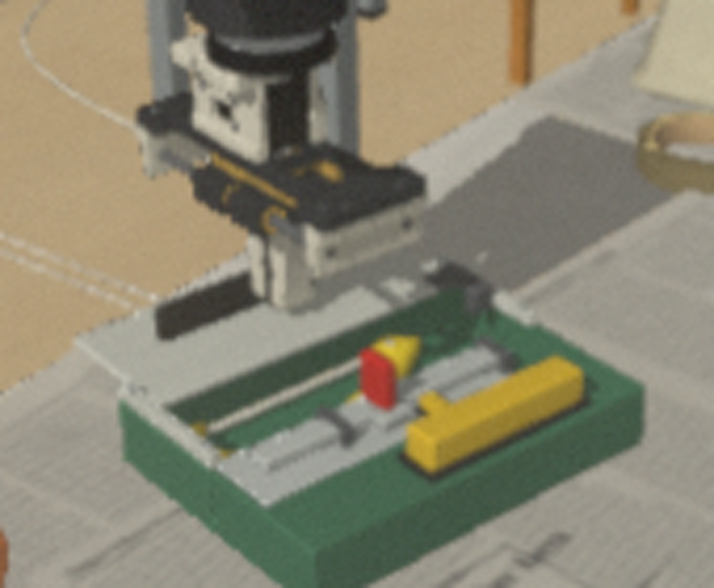

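The lid is about 71 mm open, going by the rib's corner at crop (155,303), and the cutter lies in the box. Pushing on to the stop.

Call:
step_arm(
  rows=[
    [1,[2,-0.5,0],[0,0,0]],
    [1,[4,-1,0],[0,0,0]],
    [1,[6,-1.4,0],[0,0,0]],
    [1,[7,-1.6,0],[0,0,0]],
    [1,[7.5,-1.7,0],[0,0,0]],
  ],
)

```text
clock: 8.1
tool_pos: [0.6379, 0.0516, 0.0605]
orientation: [-180.0, 0.0, -103.2]
force: [-1.1, 1.5, 1.2]
opening: 0.0005
gripper_force: 1.0
```

Call:
step_arm(
  rows=[
    [1,[0.7,-0.2,0],[0,0,0]],
    [1,[1.4,-0.3,0],[0,0,0]],
    [1,[2,-0.5,0],[0,0,0]],
    [1,[2.5,-0.6,0],[0,0,0]],
    [1,[2.5,-0.6,0],[0,0,0]],
  ],
)

```text
clock: 8.52
tool_pos: [0.6404, 0.0508, 0.0603]
orientation: [-180.0, 0.0, -103.2]
force: [-2.0, 0.4, 0.2]
opening: 0.0006
gripper_force: 0.7
```

Call:
step_arm(
  rows=[
    [1,[0.6,-0.1,0],[0,0,0]],
    [1,[1.2,-0.3,0],[0,0,0]],
    [1,[1.8,-0.4,0],[0,0,0]],
    [1,[2,-0.5,0],[0,0,0]],
    [1,[2,-0.5,0],[0,0,0]],
  ],
)

```text
clock: 8.93
tool_pos: [0.6409, 0.0504, 0.06]
orientation: [179.9, -0.0, -103.2]
force: [-5.9, 3.1, 4.0]
opening: 0.0004
gripper_force: 3.6
```

The stop is reached. Backing off and rising.

Call:
step_arm(
  rows=[
    [1,[-6,1.4,0],[0,0,0]],
    [1,[-12,2.8,3],[0,0,0]],
    [1,[-12,2.8,30],[0,0,0]],
    [1,[-12,2.8,65],[0,0,0]],
    [1,[-12,2.8,100],[0,0,0]],
  ],
)

```text
clock: 9.35
tool_pos: [0.6294, 0.0527, 0.161]
orientation: [179.9, -0.1, -103.2]
force: [0.8, -0.2, 0.1]
opening: 0.0006
gripper_force: 0.0
```

Call:
step_arm(
  rows=[
    [1,[0,0,10],[0,0,0]],
    [1,[0,0,10],[0,0,0]],
    [1,[0,0,10],[0,0,0]],
    [1,[0,0,10],[0,0,0]],
    [1,[0,0,10],[0,0,0]],
  ],
)

```text
clock: 9.77
tool_pos: [0.6295, 0.0528, 0.1691]
orientation: [179.9, -0.1, -103.2]
force: [-0.3, -0.6, -0.4]
opening: 0.0005
gripper_force: 0.0
```

Run:
```python
from h import *
I=ctrl.snapshot('scene');print(ctrl.get_obs()['tool_pos'],blob('scene',I,'red')[:2],blob('scene',I,'yellow')[:2])
cv2.imwrite('pics/s5.png',cv2.resize(I[130:270,150:320],None,fx=4.2,fy=4.2,interpolation=cv2.INTER_CUBIC)[:,:,::-1])
```

```text
[0.62957666 0.05279453 0.1690866 ] (array([239.34146341, 219.87804878]), np.int32(82)) (array([266.26162791, 227.85852713]), np.int32(516))
```

View pics/s5.png

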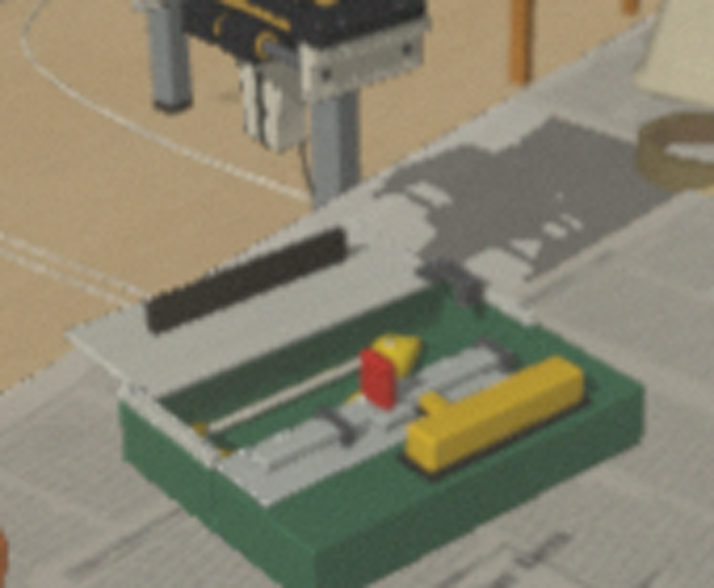

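The lid is fully open (rib corner at crop (148,298)), the lug is left at (378,378), the catch is up, the cutter is in place and the arm is clear.

```bash
python3 -c "
from plant import ctrl
print(ctrl.close_job())"
```

```text
the job is handed in; nothing more can be done
None
```

The box is open and the job is handed in (no verdict came back): the bolt is drawn about 45 mm, the catch is up, the lid is pushed to its stop, and the cutter is still in the box.

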